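# Hang the rinsed muddler back on its sprung hook

### The job

Take the blue-handled muddler out of its rinse well and hang it on the empty forked hook (the one with the orange clamp) between the other bar tools. Slide it in over the hook's raised lips, press it gently back against the red spring keeper until the collar is past the lips, and lower it so the collar sits fully down between lips and keeper, hanging straight. Don't force the hook (about 10 N in or down is plenty), and leave the neighbouring tools and everything else on the counter as they are.

Things in the scene. Friction and masses are not known exactly. Their poses are not given: they have to be found in the camera images.
- muddler_c (a point): Centre of the muddler to be hung, 103 mm above its foot on its long axis z (handle up). Round, 206 mm long, about 0.22 kg: dark foot 34 mm in diameter and 50 mm tall, steel neck 12 mm, steel collar 30 mm, blue handle 24 mm in diameter from 53 to 103 mm above this point. Starts upright in the well. Grip the handle from above, best with the fingers closing along the hook's x axis.
- muddler_collar (a point): Centre of the underside of the muddler's collar (30 mm in diameter, 6 mm thick), 47 mm above the muddler's centre. This face hangs on the hook's prongs.
- well_rim (a point): Centre of the rim of the rinse well, a fixed steel cup 48 mm in outer and 42 mm in inner diameter; rim 70 mm and inner floor 6 mm above the counter. The muddler stands on that floor: lift it 64 mm to clear the rim.
- hook: The empty hook's orange clamp, on a fixed rack. Origin: centre of its front face at bed level (top of the prongs), 190 mm above the counter. x points level into the rack, away from the mouth; z up. A fork arm sticks out towards -x: 2 prongs 16 mm apart (36 mm over all), flared at the mouth to about 30 mm. The arm's reach is set anew within 36 mm each time and is not reported.
- seat_short (a point): Where the axis of the hung muddler meets bed level if the arm is set to its shortest reach (x = -39 mm from the clamp). The collar then rests against the inside of the lips: each prong has one, 6 mm high and 6 mm long, near its tip. The flared tips end 35 mm farther out (-x) than the seat.
- seat_long (a point): The same at the arm's longest reach (x = -75 mm). The true seat is anywhere between the two and must be felt: the collar must be carried 2 to 4 mm above the lip tops (8 to 10 mm above bed) and pressed back (+x) on the keeper, then lowered to the bed while still pressing, then let go.
- keeper_mid (a point): Fixed point half-way between the two seats, 7 mm above bed, in line with the red sprung keeper plate behind the lips (22 mm wide, top 13 mm above bed). The keeper moves with the arm and meets the collar 3.5 mm short of the true seat. It gives 1.5 N/mm over 7 mm of travel, then stops hard. At 5 N the collar just clears the lips, at 10.5 N it bottoms: 8 N is right. Its friction resists lowering by several newtons.
- n_wood_c (a point): Centre (103 mm above the foot, on the axis) of the muddler with the wooden head and dark wood handle, hanging on another hook of the rack (five hooks 54 mm apart in y; handles reach 56 mm above bed); head up to 36 mm in diameter. It is free-hanging and loose, same collar and handle as the muddler; leave it hanging.
- n_whisk_c (a point): Centre, as above, of the whisk with green handle; wires 36 mm in diameter. It is free-hanging and loose, same collar and handle as the muddler; leave it hanging.
- n_ladle_c (a point): Centre, as above, of the small ladle with red handle; bowl 40 mm in diameter. It is free-hanging and loose, same collar and handle as the muddler; leave it hanging.
- n_press_c (a point): Centre, as above, of the disc press with yellow handle; disc 42 mm in diameter. It is free-hanging and loose, same collar and handle as the muddler; leave it hanging.
- syrup: Amber syrup bottle, 64 mm in diameter, 200 mm tall, origin under its centre; leave alone.
- carton: Blue and white milk carton, 70 x 70 x 200 mm, origin under its centre; leave alone.
- cup: Purple cup, 80 mm in diameter, 95 mm tall, origin under its centre; leave alone.
- shaker: Yellow shaker jar, 72 mm in diameter, 150 mm tall, origin under its centre; leave alone.
Not all that is in view belongs to the job. What is shaped like the part that bears muddler_c but purple is not meant.

How it is judged (in metres and radians):
On the way, in this order (a step that is already met when the one before it is completed fails the run):
1. the muddler is lifted clear of the rinse well (its foot above the rim) (z of muddler_c in the frame of well_rim above 0.105 m), for 0.1 s.
2. it is brought to the seats of the empty hook, in line with it (x of muddler_c in the frame of hook between -0.082 and -0.025 m and y of muddler_c in the frame of hook between -0.006 and 0.006 m and z of muddler_c in the frame of hook below -0.02 m), for 0.1 s.
At the end, for the whole second after the job is handed in: the muddler hangs at rest on the empty hook, collar down on the prongs behind the lips (within 2.7 mm of the bed), on the hook's centre line within 5 mm and upright within 0.12 rad; the four neighbours hang within 15 mm of where they were (z of muddler_c in the frame of hook between -0.05 and -0.0443 m and x of muddler_c in the frame of hook between -0.082 and -0.03 m and y of muddler_c in the frame of hook between -0.005 and 0.005 m and angle between muddler_c's own z axis and vertical below 0.12 rad and linear speed of muddler below 0.02 m/s and not (distance of n_wood_c from where it was at the start of the episode above 0.015 m) and not (distance of n_whisk_c from where it was at the start of the episode above 0.015 m) and not (distance of n_ladle_c from where it was at the start of the episode above 0.015 m) and not (distance of n_press_c from where it was at the start of the episode above 0.015 m)); the robot touches nothing.
It fails at once if the muddler is forced against the hook with more than 22 N (all its contacts there added up) (contact force between muddler and hook above 22 N).
It fails at once if the robot pushes on the hook itself with more than 22 N (contact force between any of the fingers, the arm and hook above 22 N).
It fails at once if a neighbouring tool is knocked (moved more than 15 mm or tilted more than 0.2 rad) (distance of any of n_wood_c, n_whisk_c, n_ladle_c, n_press_c from where it was at the start of the episode above 0.015 m or angle between any of n_wood_c, n_whisk_c, n_ladle_c, n_press_c's own z axis and vertical above 0.2 rad).
It fails at once if another thing on the counter is moved more than 20 mm (distance of any of syrup, carton, cup, shaker from where it was at the start of the episode above 0.02 m).
It also fails if it takes over 45 s, if anything falls off the work surface, if the arm or the gripper's body presses on something with over 40 N, if the wrist force passes 120 N, or if a joint passes its speed limit or range.

### The arm

A 6-joint arm with a two-finger parallel gripper is mounted at the origin on the work surface. World frame = base frame: x ahead of the robot, y to its left, z up, the work surface at z = 0. Lengths are in mm, angles in rad, forces in N, time in s.
With the tool pointing down it reaches from about 275 to 750 mm from the base axis. Payload 10.2 kg.
Tool frame: the origin (TCP) lies on the centre line of the jaws, within the pads' length; the fingertips stand 17 mm ahead of it and the grasp point (between the pads) lies 2 mm behind it; z points along the fingers, y is the line along which they close (so a half turn about z gives the same grasp; the last joint's range is limited). The gripper opens to 85 mm and grips with 20 to 120 N. Pads are 22 mm wide; open, the fingers measure 114 mm over their backs; the gripper's body (76 mm by 85 mm) begins 54 mm behind the grasp point. The pads swing forward as they close: fully open they stand 13 mm farther back than shut.
Start: joints at [0.997, 0.313, 1.498, -0, 1.331, -0.223], TCP at [180.429, 493.028, 248.294] pointing down, gripper open.
Joint ranges: [-2.94, 2.94], [-0.97, 2.17], [0.19, 2.56], [-1.23, 4.37], [0.02, 3.11], [-2.88, 2.88]. Speed limits (rad/s): [2.39, 2.39, 3.01, 3.14, 3.14, 3.14].

### API

Orientations are given as a unit quaternion [w, x, y, z].
In Python, from rig import ctrl gives the robot as it stands. The module is installed in compiled form; this text tells all that it offers.
- The arm moves only by the shell command python3 -m jog 'ROWS' [FORCE]. ROWS is JSON, a list of rows, each an object with "delta_pos": the shift along the world's x, y, z in mm, a list of three; "angular": the turn, a rotation vector about the world's x, y, z in rad, a list of three; "fingers": the opening, from 0 (shut) to 1 (fully open). In form: [{"delta_pos": [tx, ty, tz], "angular": [rx, ry, rz], "fingers": fingers}, ...]. A call has 1 to 10 rows; each row is the pose to reach, as a shift and turn from the pose commanded when the call began; what a row does not reach only later rows make up. A row lasts 1/8 s, in which the tool goes at most 62.5 mm and 10.7 degrees, less where a joint would pass 70% of its speed; a pose out of reach is approached as far as the arm can. A call with a gripper value outside its range is refused whole. The fingers move at their own pace and stop on an object; FORCE is the grip in N (left out, the last holds). Time passes only in rows, so rows that repeat a pose let the fingers close. It gives the time, the measured TCP pose, the force, the opening and the grip force at its end, in the units of the state.
- ctrl.sense(): the state, without advancing time (a new reading comes with each control period).
- ctrl.capture(name): name is "side" or "top"; returns a dict with "pixels" (400x640x3 uint8, blue, green, red), "fx", "fy", "cx", "cy" (pixels), "dist" ([k1, k2, p1, p2, k3] as OpenCV has them; the pictures are not rectified), "R" (3x3) and "t" (3): a world point X has camera coordinates R X + t. Camera axes: x right, y down, z forward; pixel columns grow to the right and rows downward; lengths in mm; the calibration is good to about 2 mm. A picture is of the moment at which its call begins. There is no depth.
- ctrl.finish_job(): hands the job in; it is judged then, once.
The state is a dict: "time_s": time; "joints": joint angles; "dq": joint speeds; "tau": joint torques, N m; "eef_pos": TCP position; "ee_rot": TCP orientation; "force": force on the tool from outside, world axes, zero at the start; "wrist_torque": the same for the moment, N m; "grip_width": opening from 0.0 (shut) to 1.0 (fully open); "grip_force": force on a finger pad.
Only numpy, scipy, OpenCV 4.12 (cv2) and the standard library are available. Lean on these libraries where they do the work, as an engineer would, in place of code of your own. Each camera call takes 0.05 s, during which the arm holds its last target. There are 200 camera calls.

## Working session

There is one attempt and no reset: what is moved stays moved. The work goes in short steps, Python scripts to look and compute and a shell command to move; the robot and the scene stay as the last step left them, time stands still between calls to the robot, and variables do not carry over. Pictures are saved under pics/ and viewed, at most 10 in all, crops included, and the job is handed in when it is done.

```bash
mkdir -p pics; python3 - <<'E'
from rig import ctrl
import cv2,pickle
for n in("side","top"):
    c=ctrl.capture(n); cv2.imwrite(f"pics/{n}0.png",c["pixels"]); pickle.dump(c,open(f"{n}0.pkl","wb"))
    print(n,c["fx"],c["fy"],c["cx"],c["cy"],c["dist"],c["R"],c["t"])
print(ctrl.sense())
E
```

```text
side 453.75270014227743 453.75270014227743 316.81425626527056 198.15919702501267 [0.03726713 0.         0.         0.         0.        ] [[ 0.70648443 -0.70760599 -0.01317216]
 [-0.45791799 -0.44284283 -0.77084457]
 [ 0.53962104  0.55062146 -0.63688708]] [-377.2778379   365.29625441 1219.90204477]
top 399.3926814311749 399.3926814311749 320.43488683344367 196.47160960150165 [0.00623729 0.         0.         0.         0.        ] [[-0.00419038 -0.99998384 -0.0038414 ]
 [-0.99530957  0.00454201 -0.09663453]
 [ 0.09665042  0.00341845 -0.99531252]] [  29.83948575  551.78678197 1441.25260382]
{'time_s': 0.1, 'joints': array([ 9.96562661e-01,  3.13414068e-01,  1.49834823e+00,  1.53822133e-05,
        1.33099671e+00, -2.23357659e-01]), 'dq': array([ 0.00094541, -0.00058694, -0.00420261,  0.00022647, -0.0018924 ,
        0.00038394]), 'tau': array([ 4.42374105e-03, -4.12904978e+01, -2.60140693e+01, -4.64138884e-05,
        3.06450784e-03, -1.77402745e-05]), 'eef_pos': array([180.32709812, 492.84233535, 247.78689398]), 'ee_rot': array([-2.33337001e-04,  1.74541208e-01,  9.84649697e-01, -5.34515128e-04]), 'force': array([0.3637047 , 0.13835945, 0.38956094]), 'wrist_torque': array([-0.02256276, -0.0006446 ,  0.03127359]), 'grip_force': 0.0, 'grip_width': 0.9919764805536041}
```

View pics/side0.png

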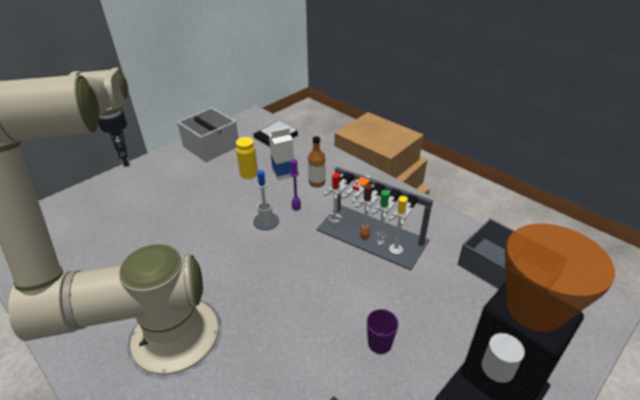

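View pics/top0.png

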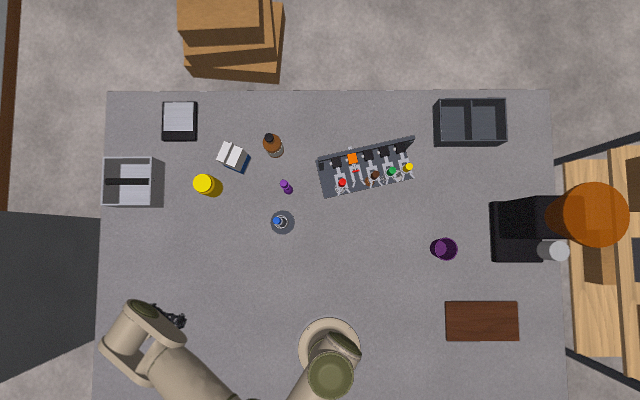

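The side view shows the blue muddler (262,178), the purple decoy (295,170) and the rack with the orange clamp (363,184). In the top view they are at (277,221), (286,186) and (352,158). I'll enlarge both.

```bash
python3 - <<'E'
import cv2
def crop(n,x,y,w,h,s,o):
    i=cv2.imread(f"pics/{n}0.png")[y:y+h,x:x+w]; cv2.imwrite(f"pics/{o}.png",cv2.resize(i,None,fx=s,fy=s,interpolation=cv2.INTER_CUBIC))
crop("side",315,160,125,110,5,"sr")
crop("top",310,130,115,75,6,"tr")
a=cv2.imread("pics/side0.png")[160:240,240:290]; b=cv2.imread("pics/top0.png")[195:245,255:305]
import numpy as np
A=cv2.resize(a,None,fx=7,fy=7,interpolation=cv2.INTER_CUBIC); B=cv2.resize(b,None,fx=8,fy=8,interpolation=cv2.INTER_CUBIC)
B=np.pad(B,((0,160),(0,0),(0,0))); cv2.imwrite("pics/m.png",np.hstack([A,B]))
E
```

```text
(no output)
```

View pics/sr.png

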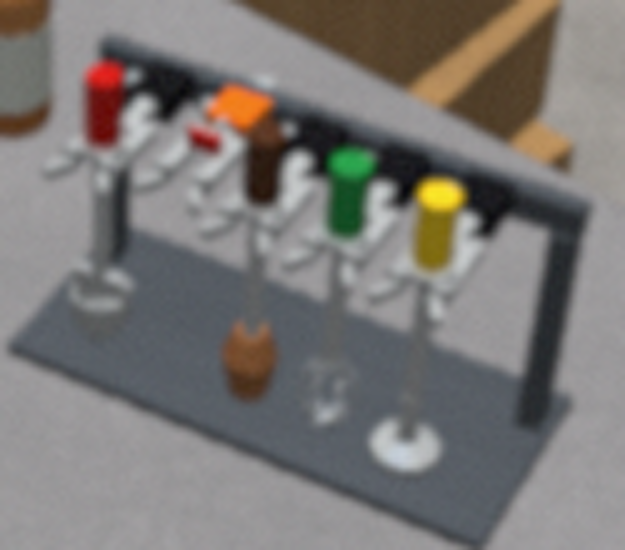

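View pics/tr.png

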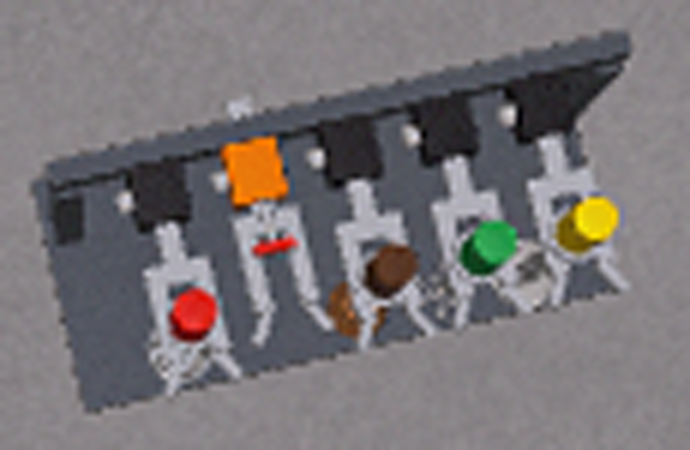

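View pics/m.png

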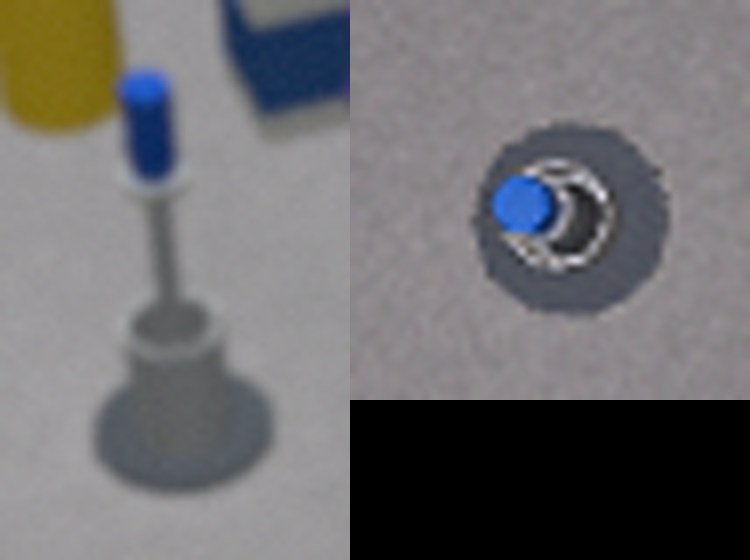

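The crops show the blue handle top at side crop (145,88) and top crop (173,204). In the top rack crop the keeper is at (275,246), the prong tips at (260,342) and (332,328), and the clamp row slopes about -0.235. The rack is therefore yawed about 0.23 rad.

```bash
cat > h.py <<'E'
import numpy as np,pickle,cv2
from scipy.optimize import least_squares
C={n:pickle.load(open(f"{n}0.pkl","rb")) for n in("side","top")}
def proj(n,X):
    c=C[n];K=np.array([[c["fx"],0,c["cx"]],[0,c["fy"],c["cy"]],[0,0,1]])
    return cv2.projectPoints(np.float64(X).reshape(-1,1,3),cv2.Rodrigues(c["R"])[0],c["t"],K,np.array(c["dist"]))[0].reshape(-1,2)
def un(p,s,o): return [(p[0]+.5)/s-.5+o[0],(p[1]+.5)/s-.5+o[1]]
S=lambda u,v:un((u,v),5,(315,160)); T=lambda u,v:un((u,v),6,(310,130))
def tri(s,t):
    r=least_squares(lambda X:np.r_[proj("side",X)[0]-s,proj("top",X)[0]-t],[400,0,200]); return r.x.round(1),(r.fun).round(1)
def atz(t,z,n="top"): return least_squares(lambda X:proj(n,[X[0],X[1],z])[0]-t,[400,0]).x.round(1)
E
python3 - <<'E'
from h import *
print("mud top",tri(un((145,88),7,(240,160)),un((173,204),8,(255,195))))
print("well rim",tri(un((175,327),7,(240,160)),un((207,214),8,(255,195))), atz(un((207,214),8,(255,195)),70))
for n,s,t in(("red",(106,74),(194,313)),("wood",(266,132),(393,267)),("green",(352,163),(493,243)),("yel",(440,194),(598,218))): print(n,tri(S(*s),T(*t)))
print("keeper",tri(S(205,138),T(275,246)),atz(T(275,246),203))
l,r=atz(T(260,342),190),atz(T(332,328),190);print("tips",l,r,(l+r)/2)
print("keeper ends",atz(T(256,250),203),atz(T(296,240),203))
c=[atz(T(*p),190) for p in((160,195),(255,170),(350,148),(445,127),(542,105))];print("clamps",*c)
print("clampfront",atz(T(261,200),190),atz(T(261,200),205))
E
```

```text
mud top (array([457.9, 169.3, 210.7]), array([ 0.4, -0. , -0.2,  0.3]))
well rim (array([459.3, 170.1,  68.1]), array([ 0.2, -0. , -0.1,  0.2])) [459.8 169.5]
red (array([576.9, -41.1, 246.5]), array([-0.1,  0. ,  0.1, -0.1]))
wood (array([ 600.6, -145.3,  246. ]), array([-0.1,  0. ,  0. , -0.1]))
green (array([ 613.2, -198. ,  245.2]), array([-0.1,  0. ,  0.1, -0.1]))
yel (array([ 624.8, -251.9,  246.8]), array([ 0.4, -0.1, -0.3,  0.3]))
keeper (array([618.7, -86.9, 199.7]), array([ 0.3, -0. , -0.2,  0.2])) [618.9 -87.3]
tips [568.1 -79.5] [ 575.6 -118.9] [571.85 -99.2 ]
keeper ends [616.7 -77. ] [622.1 -98.7]
clamps [649.6 -25.7] [663.2 -77.9] [ 675.2 -130.3] [ 686.6 -182.6] [ 698.7 -236.2]
clampfront [646.5 -81. ] [643.8 -79.8]
```

```bash
R='{"delta_pos":[278,-323.5,10],"angular":[0,0,-0.996],"fingers":0.8}'; python3 -m jog '[{"delta_pos":[278,-323.5,10],"angular":[0,0,-0.996],"fingers":0.8},{"delta_pos":[278,-323.5,10],"angular":[0,0,-0.996],"fingers":0.8},{"delta_pos":[278,-323.5,10],"angular":[0,0,-0.996],"fingers":0.8},{"delta_pos":[278,-323.5,10],"angular":[0,0,-0.996],"fingers":0.8},{"delta_pos":[278,-323.5,10],"angular":[0,0,-0.996],"fingers":0.8},{"delta_pos":[278,-323.5,10],"angular":[0,0,-0.996],"fingers":0.8},{"delta_pos":[278,-323.5,10],"angular":[0,0,-0.996],"fingers":0.8},{"delta_pos":[278,-323.5,10],"angular":[0,0,-0.996],"fingers":0.8},{"delta_pos":[278,-323.5,10],"angular":[0,0,-0.996],"fingers":0.8},{"delta_pos":[278,-323.5,10],"angular":[0,0,-0.996],"fingers":0.8}]' 40
```

```text
time_s: 1.35
eef_pos: [457.8, 170.4, 258.3]
ee_rot: [-0.0, 0.623, 0.782, -0.0]
force: [-0.2, 0.4, -0.9]
grip_width: 0.801
grip_force: 0.0
```

```bash
python3 -m jog '[{"delta_pos":[0,0,-35],"angular":[0,0,0],"fingers":0.8},{"delta_pos":[0,0,-63],"angular":[0,0,0],"fingers":0.8},{"delta_pos":[0,0,-63],"angular":[0,0,0],"fingers":0.8},{"delta_pos":[0,0,-63],"angular":[0,0,0],"fingers":0.2},{"delta_pos":[0,0,-63],"angular":[0,0,0],"fingers":0},{"delta_pos":[0,0,-63],"angular":[0,0,0],"fingers":0},{"delta_pos":[0,0,-63],"angular":[0,0,0],"fingers":0},{"delta_pos":[0,0,-63],"angular":[0,0,0],"fingers":0}]' 60
python3 -c "
from rig import ctrl
import cv2,pickle,numpy as np
im=[]
for n,(x,y,w,h) in(('side',(225,120,80,120)),('top',(235,180,80,80))):
    c=ctrl.capture(n);i=c['pixels'][y:y+h,x:x+w];i=cv2.resize(i,None,fx=4.5,fy=4.5,interpolation=2);im.append(np.pad(i,((0,540-i.shape[0]),(0,0),(0,0))))
cv2.imwrite('pics/g.png',np.hstack(im))"
```

```text
time_s: 2.35
eef_pos: [458.7, 169.6, 196.4]
ee_rot: [0.0, 0.624, 0.782, 0.0]
force: [-1.9, -0.0, 5.8]
grip_width: 0.266
grip_force: 58.8
```

View pics/g.png

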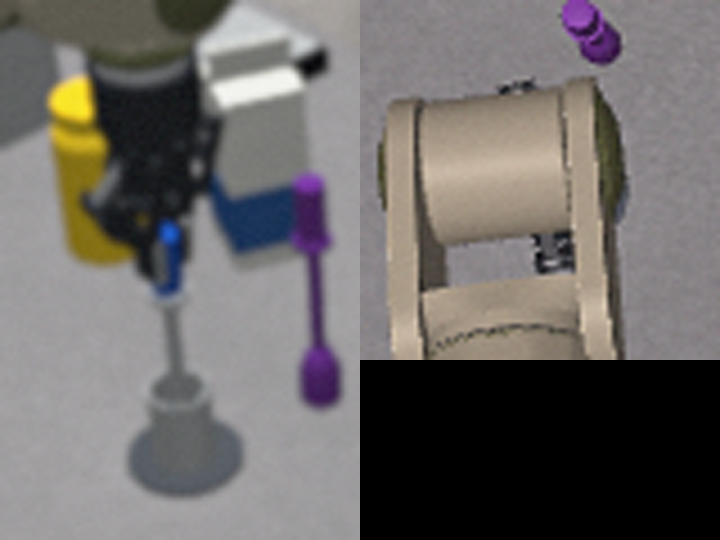

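```bash
python3 -m jog '[{"delta_pos":[0,0,30],"angular":[0,0,0],"fingers":0},{"delta_pos":[0,0,70],"angular":[0,0,0],"fingers":0},{"delta_pos":[0,0,85],"angular":[0,0,0],"fingers":0},{"delta_pos":[0,0,85],"angular":[0,0,0],"fingers":0},{"delta_pos":[5,-40,85],"angular":[0,0,0],"fingers":0},{"delta_pos":[10,-90,85],"angular":[0,0,0],"fingers":0},{"delta_pos":[20,-145,85],"angular":[0,0,0],"fingers":0},{"delta_pos":[30,-200,85],"angular":[0,0,0],"fingers":0},{"delta_pos":[45,-245,85],"angular":[0,0,0],"fingers":0},{"delta_pos":[57.5,-280,70],"angular":[0,0,0],"fingers":0}]'
python3 -m jog '[{"delta_pos":[0,0,-13],"angular":[0,0,0],"fingers":0},{"delta_pos":[0,0,-26],"angular":[0,0,0],"fingers":0},{"delta_pos":[0,0,-26],"angular":[0,0,0],"fingers":0},{"delta_pos":[0,0,-26],"angular":[0,0,0],"fingers":0}]'
python3 -c "
from rig import ctrl
import cv2,pickle,numpy as np
print(ctrl.sense())
im=[]
for n,(x,y,w,h) in(('side',(285,140,110,120)),('top',(300,140,60,60))):
    c=ctrl.capture(n);cv2.imwrite('pics/'+n+'1.png',c['pixels']);i=c['pixels'][y:y+h,x:x+w];i=cv2.resize(i,None,fx=5,fy=5,interpolation=2);im.append(np.pad(i,((0,600-i.shape[0]),(0,0),(0,0)))[:,:550])
cv2.imwrite('pics/a.png',im[0])"
```

```text
time_s: 3.7
eef_pos: [516.1, -112.4, 263.9]
ee_rot: [-0.0, 0.624, 0.781, -0.0]
force: [0.4, -0.3, -2.8]
grip_width: 0.261
grip_force: 59.5
time_s: 4.2
eef_pos: [516.0, -109.8, 239.7]
ee_rot: [0.0, 0.623, 0.782, 0.0]
force: [0.1, 0.0, -2.2]
grip_width: 0.26
grip_force: 59.5
{'time_s': 4.2, 'joints': array([-4.31984934e-01,  3.24777774e-01,  1.50425188e+00,  1.98406908e-05,
        1.31185544e+00, -6.57025850e-01]), 'dq': array([-0.00528484, -0.00481029, -0.00803906, -0.00091716, -0.00016306,
       -0.00100875]), 'tau': array([-4.83158778e-02, -4.21257269e+01, -2.62185055e+01, -2.25942686e-04,
        1.23978247e-03,  2.71786048e-03]), 'eef_pos': array([ 516.00370992, -109.82146293,  239.73752351]), 'ee_rot': array([3.41279302e-04, 6.23240965e-01, 7.82029778e-01, 9.37154194e-05]), 'force': array([ 0.09651799,  0.02133092, -2.24241271]), 'wrist_torque': array([-0.00714782,  0.00992012,  0.0253903 ]), 'grip_force': 59.46786031359807, 'grip_width': 0.25976138104032825}
```

View pics/a.png

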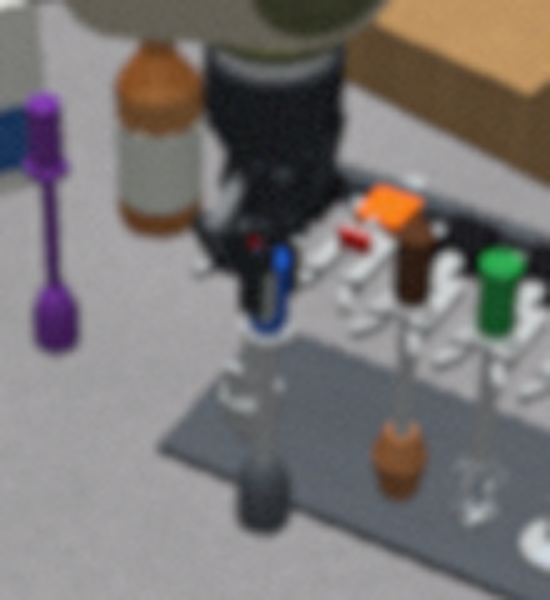

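The muddler hangs straight in the gripper: collar at crop (266,329), foot bottom at about (263,528). It is in front of the empty fork, with the keeper at (355,238). Next I compare this with the projected pose.

```bash
python3 - <<'E'
from h import *
c=lambda p:((p-np.array([285,140])+.5)*5-.5).round(0)
for z in(46,49,96,150,199,202,205): print(z,c(proj("side",[516,-109.8,z])[0]))
print(c(proj("side",[588.8+17,-93.3+3.9,190])[0]))
# lower visible foot bottom front edge: project circle
for z in (46,49,52):
  a=np.linspace(0,6.28,60);q=c(proj("side",np.c_[516+17*np.cos(a),-109.8+17*np.sin(a),0*a+z]));print(z,q.min(0),q.max(0))
for z in (199,205):
  q=c(proj("side",np.c_[516+15*np.cos(a),-109.8+15*np.sin(a),0*a+z]));print(z,q.min(0),q.max(0))
E
python3 -c "
import cv2
i=cv2.imread('pics/side1.png')[195:252,320:350];cv2.imwrite('pics/b.png',cv2.resize(i,None,fx=10,fy=10,interpolation=2))"
```

```text
46 [265. 522.]
49 [265. 518.]
96 [266. 464.]
150 [268. 398.]
199 [269. 335.]
202 [269. 331.]
205 [269. 327.]
[345. 262.]
46 [237. 502.] [292. 542.]
49 [237. 499.] [292. 538.]
52 [237. 496.] [292. 535.]
199 [243. 318.] [295. 352.]
205 [243. 310.] [295. 344.]
```

View pics/b.png

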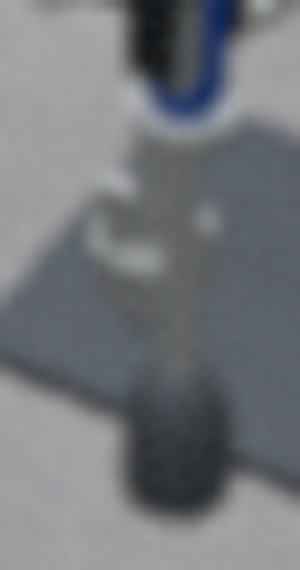

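```bash
python3 -m jog '[{"delta_pos":[19.5,4.45,0],"angular":[0,0,0],"fingers":0},{"delta_pos":[39,8.9,0],"angular":[0,0,0],"fingers":0},{"delta_pos":[53.6,12.2,0],"angular":[0,0,0],"fingers":0},{"delta_pos":[58.5,13.4,0],"angular":[0,0,0],"fingers":0},{"delta_pos":[58.5,13.4,0],"angular":[0,0,0],"fingers":0}]'
python3 -m jog '[{"delta_pos":[4,0.9,0],"angular":[0,0,0],"fingers":0},{"delta_pos":[8,1.8,0],"angular":[0,0,0],"fingers":0},{"delta_pos":[8,1.8,0],"angular":[0,0,0],"fingers":0}]'
```

```text
time_s: 4.92
eef_pos: [574.3, -97.0, 239.4]
ee_rot: [0.0, 0.624, 0.782, -0.0]
force: [-0.4, 0.5, -1.9]
grip_width: 0.264
grip_force: 59.5
time_s: 5.3
eef_pos: [582.6, -95.2, 239.3]
ee_rot: [0.0, 0.624, 0.782, 0.0]
force: [-0.5, -0.1, -2.0]
grip_width: 0.264
grip_force: 59.5
```

```bash
python3 -m jog '[{"delta_pos":[4,0.9,0],"angular":[0,0,0],"fingers":0},{"delta_pos":[4,0.9,0],"angular":[0,0,0],"fingers":0}]'
python3 -m jog '[{"delta_pos":[3,0.7,0],"angular":[0,0,0],"fingers":0},{"delta_pos":[6,1.4,0],"angular":[0,0,0],"fingers":0},{"delta_pos":[6,1.4,0],"angular":[0,0,0],"fingers":0}]'
```

```text
time_s: 5.55
eef_pos: [586.6, -94.3, 239.2]
ee_rot: [-0.0, 0.624, 0.782, -0.0]
force: [-0.3, 0.4, -2.9]
grip_width: 0.262
grip_force: 59.5
time_s: 5.92
eef_pos: [592.6, -92.9, 239.2]
ee_rot: [-0.0, 0.624, 0.782, -0.0]
force: [0.1, 0.2, -1.6]
grip_width: 0.264
grip_force: 59.5
```

```bash
python3 -m jog '[{"delta_pos":[3,0.7,0],"angular":[0,0,0],"fingers":0},{"delta_pos":[6,1.4,0],"angular":[0,0,0],"fingers":0},{"delta_pos":[6,1.4,0],"angular":[0,0,0],"fingers":0}]'
python3 -m jog '[{"delta_pos":[2,0.4,0],"angular":[0,0,0],"fingers":0},{"delta_pos":[2,0.4,0],"angular":[0,0,0],"fingers":0}]'
python3 -m jog '[{"delta_pos":[2,0.5,0],"angular":[0,0,0],"fingers":0},{"delta_pos":[2,0.5,0],"angular":[0,0,0],"fingers":0}]'
```

```text
time_s: 6.3
eef_pos: [598.6, -91.5, 239.2]
ee_rot: [-0.0, 0.624, 0.782, -0.0]
force: [0.1, -0.5, -2.4]
grip_width: 0.263
grip_force: 59.5
time_s: 6.55
eef_pos: [600.5, -91.2, 239.2]
ee_rot: [-0.0, 0.624, 0.782, -0.0]
force: [0.6, -0.2, -2.1]
grip_width: 0.265
grip_force: 59.5
time_s: 6.8
eef_pos: [602.3, -90.7, 239.2]
ee_rot: [-0.0, 0.624, 0.782, -0.0]
force: [-2.8, -1.3, -1.4]
grip_width: 0.265
grip_force: 59.6
```

```bash
python3 -m jog '[{"delta_pos":[1.9,0.4,0],"angular":[0,0,0],"fingers":0},{"delta_pos":[1.9,0.4,0],"angular":[0,0,0],"fingers":0}]'
python3 -m jog '[{"delta_pos":[1,0.2,0],"angular":[0,0,0],"fingers":0},{"delta_pos":[1,0.2,0],"angular":[0,0,0],"fingers":0}]'
```

```text
time_s: 7.05
eef_pos: [604.1, -90.4, 239.2]
ee_rot: [-0.0, 0.624, 0.782, -0.0]
force: [-4.5, -0.6, -0.5]
grip_width: 0.26
grip_force: 59.7
time_s: 7.3
eef_pos: [605.0, -90.2, 239.3]
ee_rot: [-0.0, 0.624, 0.782, -0.0]
force: [-5.6, -1.9, -1.2]
grip_width: 0.263
grip_force: 59.8
```

```bash
python3 -m jog '[{"delta_pos":[1.6,0.4,0],"angular":[0,0,0],"fingers":0},{"delta_pos":[1.6,0.4,0],"angular":[0,0,0],"fingers":0}]'
python3 -m jog '[{"delta_pos":[0,0,-2],"angular":[0,0,0],"fingers":0},{"delta_pos":[0,0,-2],"angular":[0,0,0],"fingers":0}]'
```

```text
time_s: 7.55
eef_pos: [606.3, -89.9, 239.3]
ee_rot: [-0.001, 0.624, 0.782, -0.001]
force: [-7.4, -1.0, 0.7]
grip_width: 0.268
grip_force: 59.9
time_s: 7.8
eef_pos: [606.3, -89.9, 237.4]
ee_rot: [-0.001, 0.624, 0.782, -0.001]
force: [-7.2, -1.1, 1.2]
grip_width: 0.26
grip_force: 60.1
```

```bash
python3 -m jog '[{"delta_pos":[0,0,-1.5],"angular":[0,0,0],"fingers":0},{"delta_pos":[0,0,-1.5],"angular":[0,0,0],"fingers":0}]'
python3 -m jog '[{"delta_pos":[0,0,-1],"angular":[0,0,0],"fingers":0},{"delta_pos":[0,0,-1],"angular":[0,0,0],"fingers":0}]'
```

```text
time_s: 8.05
eef_pos: [606.3, -90.0, 236.1]
ee_rot: [-0.0, 0.624, 0.782, -0.001]
force: [-8.1, -2.0, 1.7]
grip_width: 0.26
grip_force: 60.2
time_s: 8.3
eef_pos: [606.4, -90.0, 235.2]
ee_rot: [-0.0, 0.624, 0.782, -0.001]
force: [-8.2, -1.6, 1.9]
grip_width: 0.261
grip_force: 60.2
```

```bash
python3 -m jog '[{"delta_pos":[0,0,-1],"angular":[0,0,0],"fingers":0},{"delta_pos":[0,0,-1],"angular":[0,0,0],"fingers":0}]'
python3 -m jog '[{"delta_pos":[0,0,-1],"angular":[0,0,0],"fingers":0},{"delta_pos":[0,0,-1],"angular":[0,0,0],"fingers":0}]'
python3 -m jog '[{"delta_pos":[0,0,-1],"angular":[0,0,0],"fingers":0},{"delta_pos":[0,0,-1],"angular":[0,0,0],"fingers":0}]'
```

```text
time_s: 8.55
eef_pos: [606.4, -90.0, 234.2]
ee_rot: [-0.0, 0.624, 0.782, -0.001]
force: [-7.7, -1.4, 1.2]
grip_width: 0.263
grip_force: 60.2
time_s: 8.8
eef_pos: [606.4, -90.0, 233.1]
ee_rot: [-0.0, 0.624, 0.782, -0.001]
force: [-7.5, -1.6, 2.0]
grip_width: 0.262
grip_force: 60.2
time_s: 9.05
eef_pos: [606.4, -90.0, 232.2]
ee_rot: [-0.0, 0.624, 0.782, -0.001]
force: [-7.9, -2.3, 2.2]
grip_width: 0.261
grip_force: 60.2
```

```bash
python3 -m jog '[{"delta_pos":[0,0,-1],"angular":[0,0,0],"fingers":0},{"delta_pos":[0,0,-1],"angular":[0,0,0],"fingers":0}]'
python3 -m jog '[{"delta_pos":[0,0,-0.6],"angular":[0,0,0],"fingers":0},{"delta_pos":[0,0,-0.6],"angular":[0,0,0],"fingers":0}]'
python3 -m jog '[{"delta_pos":[0,0,-0.6],"angular":[0,0,0],"fingers":0},{"delta_pos":[0,0,-0.6],"angular":[0,0,0],"fingers":0}]'
```

```text
time_s: 9.3
eef_pos: [606.4, -90.0, 231.2]
ee_rot: [-0.0, 0.624, 0.782, -0.001]
force: [-8.0, -2.8, 2.2]
grip_width: 0.266
grip_force: 60.2
time_s: 9.55
eef_pos: [606.4, -90.0, 230.6]
ee_rot: [-0.0, 0.624, 0.782, -0.001]
force: [-7.7, -1.9, 2.1]
grip_width: 0.263
grip_force: 60.2
time_s: 9.8
eef_pos: [606.4, -90.0, 230.5]
ee_rot: [-0.0, 0.624, 0.782, -0.001]
force: [-9.0, -1.9, 4.9]
grip_width: 0.261
grip_force: 60.5
```

```bash
python3 -m jog '[{"delta_pos":[0,0,-0.3],"angular":[0,0,0],"fingers":0},{"delta_pos":[0,0,-0.3],"angular":[0,0,0],"fingers":0.3},{"delta_pos":[0,0,-0.3],"angular":[0,0,0],"fingers":0.35},{"delta_pos":[0,0,-0.3],"angular":[0,0,0],"fingers":0.4},{"delta_pos":[0,0,-0.3],"angular":[0,0,0],"fingers":0.4},{"delta_pos":[0,0,-0.3],"angular":[0,0,0],"fingers":0.4}]' 20
```

```text
time_s: 10.55
eef_pos: [607.1, -89.6, 229.3]
ee_rot: [0.0, 0.624, 0.782, 0.0]
force: [-0.2, -0.6, 0.4]
grip_width: 0.398
grip_force: 0.0
```

```bash
python3 -m jog '[{"delta_pos":[-1.5,-0.3,0],"angular":[0,0,0],"fingers":0.4},{"delta_pos":[-1.5,-0.3,8],"angular":[0,0,0],"fingers":0.4},{"delta_pos":[-1.5,-0.3,20],"angular":[0,0,0],"fingers":0.4},{"delta_pos":[-1.5,-0.3,40],"angular":[0,0,0],"fingers":0.4},{"delta_pos":[-1.5,-0.3,65],"angular":[0,0,0],"fingers":0.4},{"delta_pos":[-1.5,-0.3,100],"angular":[0,0,0],"fingers":0.4},{"delta_pos":[-50,0,130],"angular":[0,0,0],"fingers":0.4},{"delta_pos":[-110,0,130],"angular":[0,0,0],"fingers":0.4},{"delta_pos":[-170,0,130],"angular":[0,0,0],"fingers":0.4},{"delta_pos":[-230,0,130],"angular":[0,0,0],"fingers":0.4}]'
python3 -m jog '[{"delta_pos":[0,0,0],"angular":[0,0,0],"fingers":0.4},{"delta_pos":[0,0,0],"angular":[0,0,0],"fingers":0.4},{"delta_pos":[0,0,0],"angular":[0,0,0],"fingers":0.4},{"delta_pos":[0,0,0],"angular":[0,0,0],"fingers":0.4}]'
python3 -c "
from rig import ctrl
import cv2,numpy as np
im=[]
for n,(x,y,w,h) in(('side',(315,160,115,110)),('top',(310,130,115,75))):
    i=ctrl.capture(n)['pixels'][y:y+h,x:x+w];im.append(np.pad(cv2.resize(i,None,fx=3.4,fy=3.4,interpolation=2),((0,374-int(h*3.4)),(0,0),(0,0))))
cv2.imwrite('pics/f.png',np.hstack(im))"
```

```text
time_s: 11.8
eef_pos: [375.0, -89.4, 360.2]
ee_rot: [0.001, 0.624, 0.782, 0.0]
force: [0.6, -0.6, 0.4]
grip_width: 0.403
grip_force: 0.0
time_s: 12.3
eef_pos: [377.6, -89.7, 359.1]
ee_rot: [-0.0, 0.623, 0.782, -0.0]
force: [-0.3, -0.3, 0.7]
grip_width: 0.399
grip_force: 0.0
```

View pics/f.png

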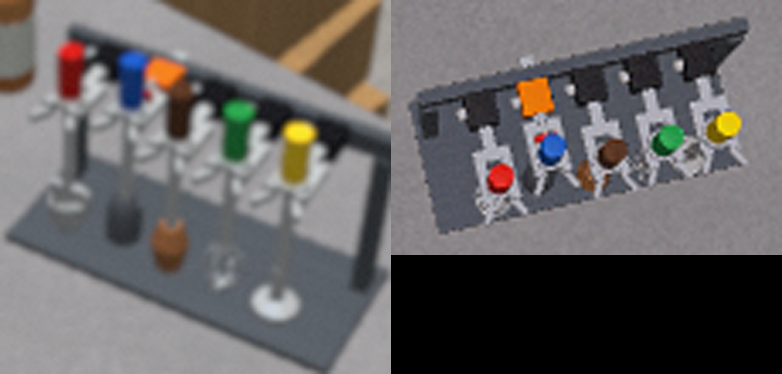

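The muddler hangs straight, its handle top at side crop (132,60) and top crop (161,147), and the neighbours look unmoved. I'll check the height and hand in if it is right.

```bash
python3 - <<'E'
from h import *
from rig import ctrl
X,r=tri(un((132,60),3.4,(315,160)),un((161,147),3.4,(310,130)));print(X,r)
if abs(X[2]-246)<4: print(ctrl.finish_job())
E
```

```text
[604.2 -88.2 245.7] [ 0.2 -0.  -0.1  0.1]
the job is handed in; nothing more can be done
None
```

The muddler is hanging straight on the orange-clamp hook with its collar down on the bed; the neighbouring tools look unmoved in the last picture, and I've handed the job in (no verdict was returned).

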